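Third hand at the screwing jig

ROBOT

A 6-joint arm with a two-finger parallel gripper is mounted at the origin on the work surface. World frame = base frame: x ahead of the robot, y to its left, z up, the work surface at z = 0. Lengths are in m, angles in rad, forces in N, time in s.
With the tool pointing down it reaches from about 0.35 to 0.775 m from the base axis. Payload 7.3 kg.
Tool frame: the origin (TCP) lies at the very end of the fingers, on their centre line; the grasp point (between the pads) lies 19 mm behind it (robot.tcp_to_grasp is the z of the grasp point in the tool frame, in m); z points along the fingers, y is the line along which they close (so a half turn about z gives the same grasp; the last joint's range is limited). The gripper opens to 92 mm and grips with 3 to 60 N. Pads are 19 mm wide; open, the fingers measure 130 mm over their backs; the gripper's body (75 mm by 190 mm) begins 47 mm behind the grasp point.
Start: joints at [-1.435, 0.342, 1.524, -0, 1.275, -0.146], TCP at [0.146, -0.504, 0.227] pointing down, gripper open.
Joint ranges: [-2.53, 2.53], [-0.77, 2.02], [0.04, 2.7], [-1, 4.14], [0.28, 2.66], [-3.11, 3.11]. Speed limits (rad/s): [2.57, 2.57, 3.14, 3.14, 3.14, 3.14].

INTERFACE

Orientations are given as [roll, pitch, yaw] about the fixed x, y, z axes, in that order (R = Rz(yaw) Ry(pitch) Rx(roll)).
In Python, from cell import monitor, read_camera, get_calibration, job, robot gives the robot as it stands. The module is installed in compiled form; this text tells all that it offers.
- The arm moves only by the tool send_rows, never from a script. Its argument "targets" is a list of rows, each an object with "translation": the shift along the tool's x, y, z in cm, a list of three; "spin": the turn about the tool's z in degrees; "jaw": the opening, from 0 (shut) to 1 (fully open). A call has exactly 5 rows; each row is the pose to reach, as a shift and turn from the pose commanded when the call began, along the tool's axes at that moment; what a row does not reach only later rows make up. A row lasts 1/10 s, in which the tool goes at most 50 mm and 8.59 degrees, less where a joint would pass 70% of its speed; a pose out of reach is approached as far as the arm can. A call with a gripper value outside its range is refused whole. The fingers move at their own pace and stop on an object; "force" is the grip in N (left out, the last holds). Time passes only in rows, so rows that repeat a pose let the fingers close, or fill a call up. It gives the time, the measured TCP pose, the force, the opening and the grip force at its end, in the units of the state.
- monitor.observe(): the state, without advancing time (a new reading comes with each control period).
- read_camera(name): name is "side" or "top" or "wrist"; returns (picture, depth): 420x560x3 uint8, red, green, blue; 420x560 float32, m along the optical axis (not along the pixel's ray), 0 where there is no reading.
- get_calibration(name): a dict with "intrinsics" (3x3 intrinsics, pixels), "D" ([k1, k2, p1, p2, k3] as OpenCV has them; the pictures are not rectified), "origin" and "orientation" of the camera in the world; the wrist camera has in their place "hand_eye" (4x4, takes a point from camera to tool coordinates, whose origin is the TCP and whose axes are the flange's). Camera axes: x right, y up, looking along -z (the intrinsics and any distortion apply to the point x, -y, -z); pixel columns grow to the right and rows downward; lengths in m; the calibration is good to about 2 mm. A picture is of the moment at which its call begins: read the wrist's pose just before it. get_calibration takes no time and is no camera call.
- job.hand_in(): hands the job in; it is judged then, once.
The state is a dict: "time": time; "qpos": joint angles; "qvel": joint speeds; "joint_efforts": joint torques, N m; "tool_pos": TCP position; "tool_rot": TCP orientation; "contact_force": force on the tool from outside, world axes, zero at the start; "torque": the same for the moment, N m; "opening": finger opening in m; "grip_force": force on a finger pad.
Only numpy, scipy, OpenCV 4.12 (cv2) and the standard library are available. Lean on these libraries where they do the work, as an engineer would, in place of code of your own. Each camera call takes 0.05 s, during which the arm holds its last target. There are 200 camera calls.

TASK

The rail lying in the screwing jig has a notch cut in the wrong place: drop it into the wooden offcuts crate and let go of it. Then bring the plain rail from the bench, lay it flat on the jig's bed along the centre line, and push its end squarely against the middle of the sprung face with a steady force of about 12 N, without ever driving the face right to the end of its travel, so that I can put the screw in from behind. Finish while still holding it pressed like that, and leave the tape measure and the small square offcut beside the jig where they are.

Things in the scene. Friction and masses are not known exactly. Their poses are not given: they have to be found in the camera images.
- jig: plywood jig fixed to the bench; bed 260 x 150 x 20 mm, from x = -120 to 140 mm, its top at z = 20 mm, no side walls. Origin on the underside, on the centre line (thin dark inlaid line); x runs along that line towards the sprung face, y across, z up. A fixed back block, 55 mm above the bed, stands behind the face at x = 115 to 140 mm
- bed_mid (a point): point on the top of the jig's bed, on the centre line, directly above the jig's origin; axes as the jig. It is 50 mm in front of the sprung face when that is free
- face (a joint): travel of the sprung face along the jig's +x, m: 0 when free, grows as it is pushed in, end of travel 0.03. A linear spring of 800 N/m without preload (1.25 mm per N) pushes it back, so 12 N holds it at 0.015; lightly damped
- face_mid (a point): middle of the front surface of the sprung face (moves with it), 17.5 mm above the bed, at the steel bush where the screw comes through; axes as the jig. The face is an upright plywood plate 110 mm wide (along y), 15 mm thick, from 1.5 to 51.5 mm above the bed
- rail: plain wooden rail, 120 (its x) x 45 (its y) x 35 (its z) mm, about 0.13 kg, lying loose on the bench left or right of the jig, on the side where the crate is not. Origin at the centre of its underside. Both ends are alike
- notched: wrongly cut wooden rail, same wood and size as the plain rail (120 x 45 x 35 mm) but with a notch 24 mm wide and 14 mm deep sawn across its top, the notch centred 35 mm from the middle towards its +x end; at the start it lies loose on the jig's bed, not touching the face. Origin at the centre of its underside, about 0.12 kg
- crate: open slatted wooden offcuts crate, fixed, 220 (x) x 180 (y) x 75 (z) mm outside, walls and floor 8 mm, two flat scraps 12 mm high on its floor in two corners. Origin at the centre of its underside
- tape: black tape measure, 70 x 35 x 65 mm; a bystander, to be left alone. Origin at its underside
- offcut: square wooden offcut, 55 x 55 x 30 mm; a bystander, to be left alone. Origin at its underside
There are look-alikes about, which are no part of the job. What is shaped like the rail but turquoise is not meant. What is shaped like the notched but orange is not meant.

How it is judged:
On the way, in this order (a step that is already met when the one before it is completed fails the run):
1. the notched rail lies in the crate, let go (x of notched in the frame of crate between -0.1 and 0.1 m and y of notched in the frame of crate between -0.08 and 0.08 m and z of notched in the frame of crate between 0 and 0.055 m and linear speed of notched below 0.05 m/s and contact force between notched and the arm below 0.2 N and contact force between notched and the fingers below 0.2 N), for 0.2 s.
2. the plain rail is pushed against the sprung face (contact force between rail and face above 1.5 N and value of joint face above 0.002 m), for 0.2 s.
At the end, for the whole second after the job is handed in: Notched rail at rest in the crate (centre inside, under 55 mm up), released. Plain rail upright on the bed (0-5 mm), within 10 mm and 0.1 rad of the centre line, tilt under 0.07 rad, fingers on it, its end pressing the face with 7-18 N (face at 8.75-22.5 mm, below 5 mm/s) (all of step 1 and y of rail in the frame of jig between -0.01 and 0.01 m and z of rail in the frame of bed_mid between -0.003 and 0.005 m and angle between the x axis of rail and the x axis of jig, either way round below 0.1 rad and angle between rail's own z axis and vertical below 0.07 rad and contact force between rail and face between 7 and 18 N and value of joint face between 0.00875 and 0.0225 m and velocity of joint face between -0.005 and 0.005 m/s and contact force between rail and the fingers above 2 N); the arm keeps its last pose, push and grip.
It fails at once if the sprung face is driven to the end of its travel (beyond 28 mm) (value of joint face above 0.028 m).
It fails at once if a bystander is moved by more than 30 mm (distance of any of tape, offcut from where it was at the start of the episode above 0.03 m).
It also fails if it takes over 58 s, if anything falls off the work surface, if the arm or the gripper's body presses on something with over 40 N, if the wrist force passes 120 N, or if a joint passes its speed limit or range.

## Working session

There is one attempt and no reset: what is moved stays moved. The work goes in short steps, Python scripts to look and compute and a tool call to move; the robot and the scene stay as the last step left them, time stands still between calls to the robot, and variables do not carry over. Pictures are saved under pics/ and viewed, at most 10 in all, crops included, and the job is handed in when it is done.

Besides the shell and the picture viewer there is one more tool, called after "Emit:" by a JSON object that holds its "name" and its "arguments". send_rows: Moves the arm, as the interface text tells. Its arguments: {"type":"object","properties":{"targets":{"type":"array"},"force":{"type":"number"}},"required":["targets"]}

```bash
mkdir -p pics
cat > h.py <<'E'
import numpy as np, cv2
from cell import monitor, read_camera, get_calibration, job, robot
from scipy.spatial.transform import Rotation as R
def rot(o):
    o=np.array(o,float)
    return o if o.shape==(3,3) else (R.from_euler('xyz',o).as_matrix() if o.size==3 else R.from_quat(o).as_matrix())
def cam(name,st=None):
    c=get_calibration(name); K=np.array(c['intrinsics'],float); D=np.array(c['D'],float)
    if name=='wrist':
        H=np.array(c['hand_eye']); T=rot(st['tool_rot']); return K,D,T@H[:3,3]+np.array(st['tool_pos']),T@H[:3,:3]
    return K,D,np.array(c['origin']),rot(c['orientation'])
def ray(cm,uv):
    K,D,o,M=cm
    p=cv2.undistortPoints(np.array(uv,float).reshape(-1,1,2),K,D).reshape(-1,2)
    return o,np.c_[p[:,0],-p[:,1],-np.ones(len(p))]@M.T
def onplane(cm,uv,z):
    o,d=ray(cm,uv); return o+d*((z-o[2])/d[:,2])[:,None]
def cloud(cm,uv,dep):
    o,d=ray(cm,uv); return o+d*np.array(dep)[:,None]
E
python3 - <<'E'
from h import *
print(monitor.observe())
for n in('top','side','wrist'):
    print(n,get_calibration(n))
    p,d=read_camera(n); np.savez(f'{n}0.npz',p=p,d=d); cv2.imwrite(f'pics/{n}0.png',p[:,:,::-1])
E
```

```text
{'time': 0.0, 'qpos': array([-1.43498131e+00,  3.42728020e-01,  1.52502065e+00,  1.56081325e-05,
        1.27540444e+00, -1.46005087e-01]), 'qvel': array([ 0.0002711 ,  0.00126368, -0.00033471,  0.00174342, -0.00090275,
       -0.00134168]), 'joint_efforts': array([ 2.15792687e-03, -4.31243241e+01, -2.44216830e+01,  7.19082006e-02,
        5.59119531e-02, -1.11257125e-04]), 'tool_pos': array([ 0.14597208, -0.50387144,  0.22604095]), 'tool_rot': array([-3.14005097e+00, -2.41792052e-04,  2.81815366e-01]), 'contact_force': array([-0.68709079, -0.79167481, -0.41571202]), 'torque': array([ 0.00864099, -0.00118255, -0.03614451]), 'grip_force': 0.0, 'opening': 0.09170972420096525}
top {'intrinsics': array([[417.31212488,   0.        , 287.06338699],
       [  0.        , 417.31212488, 207.88968894],
       [  0.        ,   0.        ,   1.        ]]), 'D': array([-0.11622516,  0.        ,  0.        ,  0.        ,  0.        ]), 'origin': array([0.45450266, 0.06412466, 1.31175087]), 'orientation': array([ 7.82022014e-02,  1.50620080e-03, -1.56163136e+00])}
side {'intrinsics': array([[478.81
[... 258 characters left out ...]
9, 0.80534921]), 'orientation': array([ 9.11061923e-01, -2.40101909e-03, -2.81620946e+00])}
wrist {'intrinsics': array([[298.88971038,   0.        , 282.28204946],
       [  0.        , 298.88971038, 212.77528738],
       [  0.        ,   0.        ,   1.        ]]), 'D': array([-0.01531831,  0.        ,  0.        ,  0.        ,  0.        ]), 'hand_eye': array([[ 5.18942096e-04,  9.64964760e-01,  2.62379006e-01,
         6.96163878e-02],
       [ 9.99999190e-01, -1.95716227e-04, -1.25803668e-03,
        -3.20572414e-04],
       [-1.16260923e-03,  2.62379447e-01, -9.64964079e-01,
        -1.57647540e-01],
       [ 0.00000000e+00,  0.00000000e+00,  0.00000000e+00,
         1.00000000e+00]])}
```

View pics/top0.png

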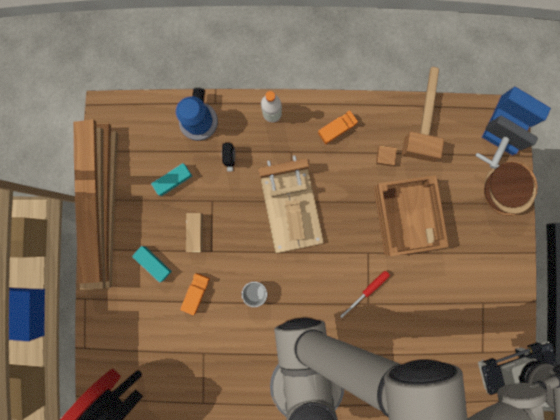

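View pics/side0.png

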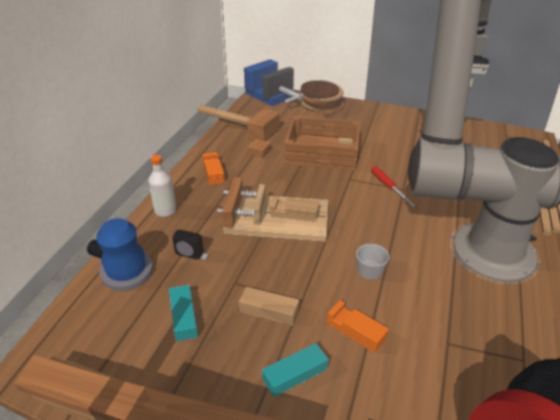

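The top view shows the jig at about (291,212) with the notched rail lying on it at (296,222). The crate is at (413,217), the tape at (228,155) and the offcut at (387,155).

Candidates for the plain rail are wood (194,233), turquoise (171,180) and turquoise (152,264). Only (194,233) is wood-coloured, and it lies on the side away from the crate. Candidates for the notched rail are wood on the bed (296,222), orange (338,127) and orange (195,295). Only (296,222) is wooden and lying on the jig. I'll confirm both in a crop.

Run:
```python
from h import *
z=np.load('top0.npz');p,d=z['p'],z['d']
cv2.imwrite('pics/crop1.png',cv2.resize(p[145:260,165:325,::-1],None,fx=5,fy=5,interpolation=cv2.INTER_CUBIC))
vv,uu=np.mgrid[:420,:560]
C={}
for n in('top','side'):
    z=np.load(f'{n}0.npz'); C[n]=cloud(cam(n),np.c_[uu.ravel(),vv.ravel()],z['d'].ravel()).reshape(420,560,3)
T=C['top']
for nm,(u,v) in dict(rail=(194,233),notched=(296,222),bed=(275,235),bedR=(315,240),crate=(413,217),tape=(228,155),off=(387,155),table=(240,200)).items(): print(nm,T[v,u].round(4))
for nm,(u,v) in dict(rail=(268,303),notched=(300,205),bed=(290,230),table=(340,300)).items(): print('side',nm,C['side'][v,u].round(4))
def rect(cl,lo,hi,zr):
    m=((cl[...,:2]>lo)&(cl[...,:2]<hi)).all(2)&(cl[...,2]>zr[0])&(cl[...,2]<zr[1])
    q=cl[m]; r=cv2.minAreaRect(q[:,:2].astype(np.float32)*1000); return len(q),q.mean(0).round(4),np.median(q[:,2]).round(4),r
for n in C:
    a=T[233,194]; print(n,'rail',rect(C[n],a[:2]-.09,a[:2]+.09,(.025,.045)))
    a=T[222,296]; print(n,'notch',rect(C[n],a[:2]-.08,a[:2]+[.055,.08],(.047,.065)))
    a=T[212,291]; print(n,'bed',rect(C[n],a[:2]-.16,a[:2]+.16,(.012,.03)))
    a=T[217,413]; print(n,'crate rim',rect(C[n],a[:2]-.16,a[:2]+.16,(.065,.085)))
```

```text
rail [0.4745 0.353  0.0324]
notched [0.5104 0.0397 0.0588]
bed [0.4713 0.1035 0.021 ]
bedR [ 0.457  -0.0201  0.0213]
crate [ 0.5314 -0.3316  0.0072]
tape [0.7116 0.2477 0.0664]
off [ 0.724  -0.2449  0.0309]
table [ 0.5814  0.2166 -0.0044]
side rail [0.4768 0.3634 0.0348]
side notched [0.5041 0.045  0.0534]
side bed [0.5106 0.1069 0.0176]
side table [ 0.3402  0.2755 -0.0018]
top rail (581, array([0.4774, 0.3558, 0.0343]), np.float64(0.0345), ((477.73712158203125, 355.6697692871094), (117.82547760009766, 46.03380584716797), 1.691364049911499))
top notch (416, array([0.5018, 0.0419, 0.0543]), np.float64(0.0545), ((514.0687866210938, 43.39378356933594), (109.36245727539062, 44.8353385925293), 8.109139442443848))
top bed (2710, array([0.5466, 0.0516, 0.0194]), np.float64(0.0194), ((550.1514892578125, 51.6925048828125), (236.79965209960938, 150.28640747070312), 12.002097129821777))
top crate rim (936, array([ 0.5313, -0.3132,  0.0737]), np.float64(0.074), ((533.050537109375, -312.1500244140625), (221.1074981689453, 182.30267333984375), 9.200255393981934))
side rail (1093, array([0.477 , 0.3591, 0.0341]), np.float64(0.0346), ((478.505859375, 356.17132568359375), (119.08171081542969, 48.46199035644531), 0.6275404691696167))
side notch (425, array([0.5021, 0.0475, 0.0536]), np.float64(0.0541), ((515.4426879882812, 44.72385787963867), (109.46409606933594, 53.54621887207031), 9.217144966125488))
side bed (2350, array([0.5478, 0.0786, 0.0196]), np.float64(0.0194), ((561.0477294921875, 55.805938720703125), (256.4987487792969, 157.705322265625), 12.161951065063477))
side crate rim (787, array([ 0.5362, -0.303 ,  0.0729]), np.float64(0.0737), ((536.1218872070312, -310.8844909667969), (221.8334197998047, 193.92947387695312), 8.331083297729492))
```

View pics/crop1.png

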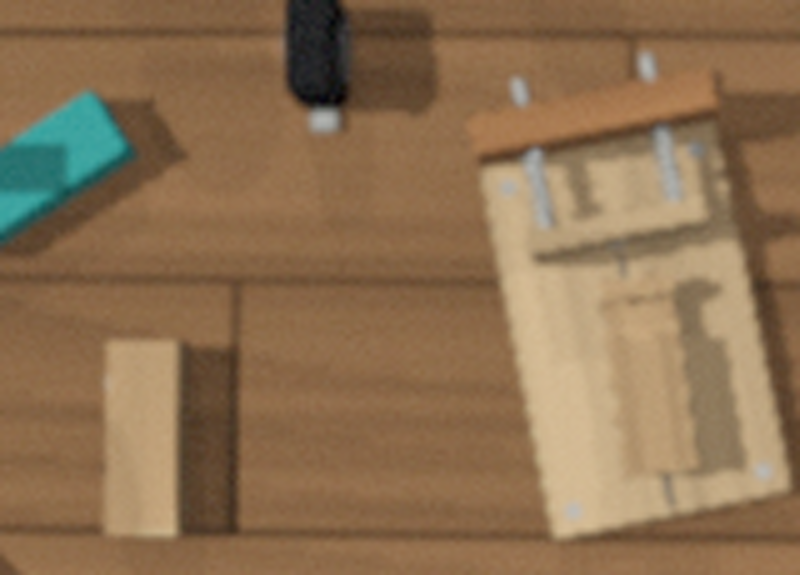

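The crop confirms both: the plain wooden rail is at crop (142,438), i.e. top (194,233). The notched wooden rail is on the bed at crop (655,380), with its notch towards the face. Heights from the top and side views agree: bed about 19.5 mm, notched top about 54 mm, rail top about 34.5 mm and crate rim about 74 mm. I'll move to above the notched rail.

Emit:
{"name": "send_rows", "arguments": {"targets": [{"translation": [3.8,-3.1,0],"spin": 0,"jaw": 1},{"translation": [7.6,-6.3,0],"spin": 0,"jaw": 1},{"translation": [11.4,-9.4,0],"spin": 0,"jaw": 1},{"translation": [15.2,-12.6,0],"spin": 0,"jaw": 1},{"translation": [19,-15.7,0],"spin": 0,"jaw": 1}], "force": 40}}

```text
time: 0.65
tool_pos: [0.2854, -0.2988, 0.2266]
tool_rot: [-3.141, -0.0, 0.281]
contact_force: [0.7, -1.2, -0.3]
opening: 0.0918
grip_force: 0.0
```

Emit:
{"name": "send_rows", "arguments": {"targets": [{"translation": [3.8,-3.1,0],"spin": 0,"jaw": 1},{"translation": [7.6,-6.3,0],"spin": 0,"jaw": 1},{"translation": [11.4,-9.4,0],"spin": 0,"jaw": 1},{"translation": [15.2,-12.6,0],"spin": 0,"jaw": 1},{"translation": [19,-15.7,0],"spin": 0,"jaw": 1}]}}

```text
time: 1.15
tool_pos: [0.4244, -0.095, 0.2268]
tool_rot: [3.141, -0.0, 0.282]
contact_force: [1.4, -1.5, 0.3]
opening: 0.0919
grip_force: 0.0
```

Emit:
{"name": "send_rows", "arguments": {"targets": [{"translation": [3.3,-2.7,0.5],"spin": 2,"jaw": 1},{"translation": [6.6,-5.5,1],"spin": 4,"jaw": 1},{"translation": [9.8,-8.2,1.5],"spin": 6,"jaw": 1},{"translation": [13.1,-10.9,2],"spin": 7.6,"jaw": 1},{"translation": [13.1,-10.9,2],"spin": 7.6,"jaw": 1}]}}

```text
time: 1.65
tool_pos: [0.5207, 0.0479, 0.2054]
tool_rot: [-3.14, 0.0, 0.153]
contact_force: [0.5, -1.5, -0.1]
opening: 0.0919
grip_force: 0.0
```

Run:
```python
from h import *
s=monitor.observe(); p,d=read_camera('wrist'); np.savez('w1.npz',p=p,d=d); cv2.imwrite('pics/w1.png',p[:,:,::-1])
print(s['time'],s['tool_pos'],np.degrees(s['tool_rot']),s['qpos'])
vv,uu=np.mgrid[:420,:560]
W=cloud(cam('wrist',s),np.c_[uu.ravel(),vv.ravel()],d.ravel()).reshape(420,560,3); np.savez('w1c.npz',W=W)
def rect(cl,c,l,w,yaw,zr):
    q=cl[(cl[...,2]>zr[0])&(cl[...,2]<zr[1])]; e=(q[:,:2]-c)@np.array([[np.cos(yaw),-np.sin(yaw)],[np.sin(yaw),np.cos(yaw)]])
    q=q[(abs(e[:,0])<l)&(abs(e[:,1])<w)]; return len(q),np.median(q[:,2]).round(4),cv2.minAreaRect(q[:,:2].astype(np.float32)*1000)
print(rect(W,np.array([.517,.044]),.072,.05,.15,(.047,.062)))
print(rect(W,np.array([.55,.05]),.16,.1,.21,(.012,.028)))
```

```text
1.65 [0.52065626 0.0479473  0.20542322] [-1.79922578e+02  2.76874357e-02  8.75284882e+00] [-5.55650950e-02  3.56654092e-01  1.56383765e+00  1.30048644e-03
  1.22185346e+00  1.36202043e+00]
(3719, np.float64(0.0545), ((518.5283203125, 45.174049377441406), (119.4970932006836, 44.97718048095703), 8.398370742797852))
(19440, np.float64(0.0196), ((548.6001586914062, 52.474456787109375), (235.3726348876953, 150.77920532226562), 12.318565368652344))
```

View pics/w1.png

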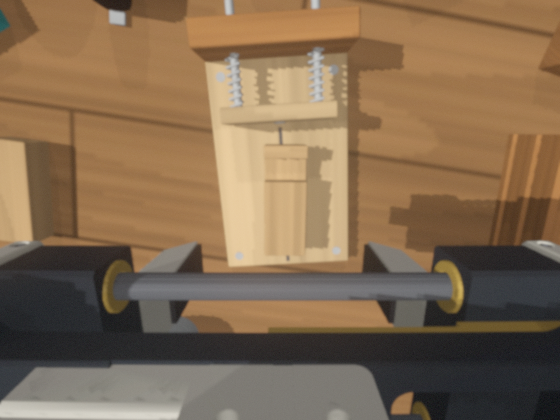

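The wrist view shows the jig (280,180) and the notched rail (285,205) with its notch at (285,168), directly in front of the gripper. The two views agree: rail centre (518, 45) mm, yaw 8.4°. I'll descend and grasp.

Emit:
{"name": "send_rows", "arguments": {"targets": [{"translation": [-0.4,0.2,4.5],"spin": 0.4,"jaw": 1},{"translation": [-0.4,0.2,9],"spin": 0.4,"jaw": 1},{"translation": [-0.4,0.2,13.5],"spin": 0.4,"jaw": 1},{"translation": [-0.4,0.2,16.5],"spin": 0.4,"jaw": 1},{"translation": [-0.4,0.2,17.9],"spin": 0.4,"jaw": 1}]}}

```text
time: 2.2
tool_pos: [0.5131, 0.0406, 0.025]
tool_rot: [-3.141, 0.005, 0.141]
contact_force: [0.4, -0.1, 0.9]
opening: 0.0917
grip_force: 0.0
```

Emit:
{"name": "send_rows", "arguments": {"targets": [{"translation": [0,0,0],"spin": 0,"jaw": 0.3},{"translation": [0,0,0],"spin": 0,"jaw": 0.3},{"translation": [0,0,0],"spin": 0,"jaw": 0.3},{"translation": [0,0,0],"spin": 0,"jaw": 0.3},{"translation": [0,0,0],"spin": 0,"jaw": 0.3}], "force": 30}}

```text
time: 2.7
tool_pos: [0.5161, 0.0414, 0.0286]
tool_rot: [3.141, -0.002, 0.142]
contact_force: [-0.0, 0.0, 0.1]
opening: 0.0563
grip_force: 0.0
```

Emit:
{"name": "send_rows", "arguments": {"targets": [{"translation": [0,-0.3,0.3],"spin": 0,"jaw": 0.5},{"translation": [0,-0.3,0.3],"spin": 0,"jaw": 0.3},{"translation": [0,-0.3,0.3],"spin": 0,"jaw": 0.3},{"translation": [0,-0.3,0.3],"spin": 0,"jaw": 0.3},{"translation": [0,-0.3,0.3],"spin": 0,"jaw": 0.3}]}}

```text
time: 3.2
tool_pos: [0.515, 0.0445, 0.0246]
tool_rot: [3.142, 0.0, 0.142]
contact_force: [-0.3, -0.1, -0.4]
opening: 0.0448
grip_force: 30.0
```

Emit:
{"name": "send_rows", "arguments": {"targets": [{"translation": [0,0,-1],"spin": 0,"jaw": 0.3},{"translation": [0,0,-3],"spin": 0,"jaw": 0.3},{"translation": [0,0,-7],"spin": 0,"jaw": 0.3},{"translation": [0,0,-11],"spin": 0,"jaw": 0.3},{"translation": [0,0,-14],"spin": 0,"jaw": 0.3}]}}

```text
time: 3.7
tool_pos: [0.5156, 0.0444, 0.1678]
tool_rot: [3.141, -0.003, 0.142]
contact_force: [1.9, -0.1, -1.5]
opening: 0.0449
grip_force: 30.0
```

Emit:
{"name": "send_rows", "arguments": {"targets": [{"translation": [-0.4,4,0],"spin": 0,"jaw": 0.3},{"translation": [-0.8,8.5,0],"spin": 0,"jaw": 0.3},{"translation": [-1.2,13,0],"spin": 0,"jaw": 0.3},{"translation": [-1.6,17.5,0],"spin": 0,"jaw": 0.3},{"translation": [-2,22,0],"spin": 0,"jaw": 0.3}]}}

```text
time: 4.2
tool_pos: [0.5262, -0.1779, 0.1656]
tool_rot: [3.141, -0.001, 0.142]
contact_force: [1.0, 0.0, -1.3]
opening: 0.0444
grip_force: 30.0
```

Emit:
{"name": "send_rows", "arguments": {"targets": [{"translation": [-0.4,4.5,0],"spin": 0,"jaw": 0.3},{"translation": [-0.8,9,0],"spin": 0,"jaw": 0.3},{"translation": [-1.2,12,0],"spin": 0,"jaw": 0.3},{"translation": [-1.2,13.5,0],"spin": 0,"jaw": 0.3},{"translation": [-1.2,13.5,0],"spin": 0,"jaw": 0.3}]}}

```text
time: 4.7
tool_pos: [0.5336, -0.3129, 0.1647]
tool_rot: [3.141, -0.0, 0.14]
contact_force: [-0.3, -0.1, -1.1]
opening: 0.0448
grip_force: 30.0
```

Run:
```python
from h import *
s=monitor.observe(); p,d=read_camera('wrist'); cv2.imwrite('pics/w2.png',p[:,:,::-1])
print(s['time'],s['tool_pos'],np.degrees(s['tool_rot']),s['opening'])
```

```text
4.7 [ 0.53355463 -0.3128913   0.16473728] [ 1.79987062e+02 -4.14924601e-03  8.01321372e+00] 0.04482689955345231
```

View pics/w2.png

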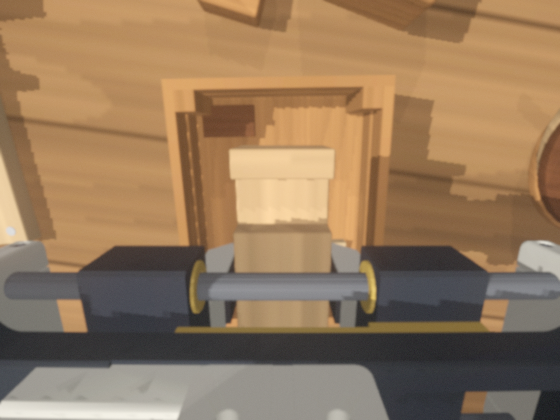

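The held notched rail (282,230) hangs centred over the crate (280,160). I'll lower it and release.

Emit:
{"name": "send_rows", "arguments": {"targets": [{"translation": [0,0,4],"spin": 0,"jaw": 0.3},{"translation": [0,0,8.5],"spin": 0,"jaw": 0.3},{"translation": [0,0,11.5],"spin": 0,"jaw": 0.3},{"translation": [0,0,13.5],"spin": 0,"jaw": 0.3},{"translation": [0,0,13.5],"spin": 0,"jaw": 0.3}]}}

```text
time: 5.25
tool_pos: [0.5323, -0.3079, 0.027]
tool_rot: [-3.136, 0.005, 0.144]
contact_force: [-0.4, 0.5, -1.1]
opening: 0.0449
grip_force: 30.0
```

Emit:
{"name": "send_rows", "arguments": {"targets": [{"translation": [0,0,0],"spin": 0,"jaw": 0.75},{"translation": [0,0,0],"spin": 0,"jaw": 0.75},{"translation": [0,0,0],"spin": 0,"jaw": 0.75},{"translation": [0,0,0],"spin": 0,"jaw": 0.75},{"translation": [0,0,-1],"spin": 0,"jaw": 0.75}]}}

```text
time: 5.75
tool_pos: [0.5332, -0.3111, 0.0395]
tool_rot: [-3.14, 0.001, 0.142]
contact_force: [-0.6, -0.3, -0.1]
opening: 0.0685
grip_force: 0.0
```

Emit:
{"name": "send_rows", "arguments": {"targets": [{"translation": [0,0,-4],"spin": 0,"jaw": 0.75},{"translation": [0,0,-8],"spin": 0,"jaw": 0.75},{"translation": [0,0,-12],"spin": 0,"jaw": 0.75},{"translation": [0,0,-14],"spin": 0,"jaw": 0.75},{"translation": [0,0,-14],"spin": 0,"jaw": 0.75}]}}

```text
time: 6.25
tool_pos: [0.5353, -0.3126, 0.1847]
tool_rot: [3.135, -0.006, 0.142]
contact_force: [1.1, 0.7, 0.1]
opening: 0.0687
grip_force: 0.0
```

Run:
```python
from h import *
s=monitor.observe(); p,d=read_camera('wrist'); cv2.imwrite('pics/w3.png',p[:,:,::-1])
print(s['time'],s['tool_pos'],np.degrees(s['tool_rot']),s['opening'])
vv,uu=np.mgrid[:420,:560]
W=cloud(cam('wrist',s),np.c_[uu.ravel(),vv.ravel()],d.ravel())
q=W[(abs(W[:,0]-.534)<.08)&(abs(W[:,1]+.312)<.065)&(W[:,2]>.034)&(W[:,2]<.06)]
print(len(q),np.median(q[:,2]),cv2.minAreaRect(q[:,:2].astype(np.float32)*1000))
```

```text
6.25 [ 0.53527995 -0.31264808  0.18468191] [179.6500478   -0.34295638   8.13770986] 0.06868678078997464
3953 0.04249463334129305 ((537.4429931640625, -309.3769226074219), (120.34142303466797, 44.698333740234375), 8.968031883239746)
```

View pics/w3.png

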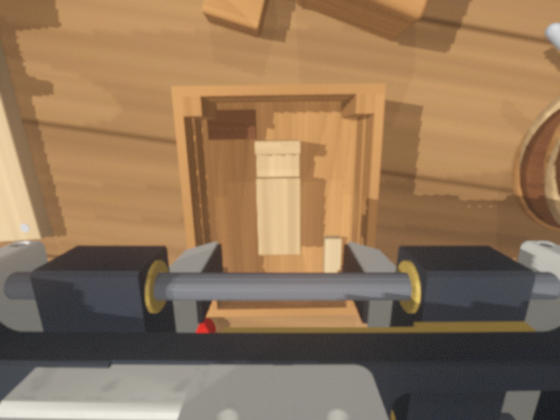

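The notched rail lies flat in the crate at (278,205), its top 42 mm high. Next is the plain rail.

Emit:
{"name": "send_rows", "arguments": {"targets": [{"translation": [0.2,-4,0],"spin": 0,"jaw": 1},{"translation": [0.4,-8.5,0],"spin": 0,"jaw": 1},{"translation": [0.7,-13,0],"spin": 0,"jaw": 1},{"translation": [1,-17.8,0],"spin": 0,"jaw": 1},{"translation": [1.3,-22.6,0],"spin": 0,"jaw": 1}]}}

```text
time: 6.8
tool_pos: [0.5132, -0.084, 0.1782]
tool_rot: [-3.14, 0.003, 0.141]
contact_force: [1.4, 0.2, -0.3]
opening: 0.0917
grip_force: 0.0
```

Emit:
{"name": "send_rows", "arguments": {"targets": [{"translation": [0.2,-4.8,0],"spin": 0,"jaw": 1},{"translation": [0.5,-9.6,0],"spin": 0,"jaw": 1},{"translation": [0.8,-14.4,0],"spin": 0,"jaw": 1},{"translation": [1.1,-19.2,0],"spin": 0,"jaw": 1},{"translation": [1.3,-24,0],"spin": 0,"jaw": 1}]}}

```text
time: 7.3
tool_pos: [0.4922, 0.1552, 0.1783]
tool_rot: [3.141, 0.003, 0.142]
contact_force: [1.0, -0.6, -0.6]
opening: 0.0922
grip_force: 0.0
```

Emit:
{"name": "send_rows", "arguments": {"targets": [{"translation": [0.3,-4.8,0],"spin": 2,"jaw": 1},{"translation": [0.6,-9.6,0],"spin": 4,"jaw": 1},{"translation": [0.9,-14.4,0],"spin": 6,"jaw": 1},{"translation": [1.2,-19.2,0],"spin": 6.9,"jaw": 1},{"translation": [1.2,-20.4,0],"spin": 6.9,"jaw": 1}]}}

```text
time: 7.8
tool_pos: [0.4745, 0.361, 0.1778]
tool_rot: [3.142, 0.003, 0.025]
contact_force: [0.3, -0.7, -0.4]
opening: 0.0917
grip_force: 0.0
```

Emit:
{"name": "send_rows", "arguments": {"targets": [{"translation": [0,0,0],"spin": 0,"jaw": 1},{"translation": [0,0,0],"spin": 0,"jaw": 1},{"translation": [0,0,0],"spin": 0,"jaw": 1},{"translation": [0,0,0],"spin": 0,"jaw": 1},{"translation": [0,0,0],"spin": 0,"jaw": 1}]}}

```text
time: 8.3
tool_pos: [0.4769, 0.3561, 0.1799]
tool_rot: [3.141, -0.0, 0.02]
contact_force: [-1.2, -0.6, -0.1]
opening: 0.092
grip_force: 0.0
```

Run:
```python
from h import *
s=monitor.observe(); p,d=read_camera('wrist')
print(s['time'],s['tool_pos'],np.degrees(s['tool_rot']),s['opening'])
vv,uu=np.mgrid[:420,:560]
W=cloud(cam('wrist',s),np.c_[uu.ravel(),vv.ravel()],d.ravel())
q=W[(abs(W[:,0]-.478)<.09)&(abs(W[:,1]-.356)<.05)&(W[:,2]>.028)&(W[:,2]<.045)]
c,sz,a=cv2.minAreaRect(q[:,:2].astype(np.float32)*1000); print(len(q),np.median(q[:,2]),c,sz,a)
g=np.array([c[0]/1e3,c[1]/1e3,.0075])-s['tool_pos']; print('shift cm (tool)',rot(s['tool_rot']).T@g*100)
```

```text
8.3 [0.47690858 0.35607459 0.17988957] [ 1.79993714e+02 -1.07755937e-02  1.14833456e+00] 0.09195012915795474
4844 0.0345458413244997 (477.8020324707031, 355.7693176269531) (119.41881561279297, 45.102210998535156) 0.8953518271446228
shift cm (tool) [ 0.08547378  0.03042005 17.23897657]
```

Emit:
{"name": "send_rows", "arguments": {"targets": [{"translation": [0.1,0,4.5],"spin": 0.2,"jaw": 1},{"translation": [0.1,0,9],"spin": 0.2,"jaw": 1},{"translation": [0.1,0,13],"spin": 0.2,"jaw": 1},{"translation": [0.1,0,15.5],"spin": 0.2,"jaw": 1},{"translation": [0.1,0,16.5],"spin": 0.2,"jaw": 1}]}}

```text
time: 8.85
tool_pos: [0.4761, 0.356, 0.012]
tool_rot: [3.139, 0.004, 0.018]
contact_force: [-0.1, 0.2, -0.4]
opening: 0.0921
grip_force: 0.0
```

Emit:
{"name": "send_rows", "arguments": {"targets": [{"translation": [0,0,0.4],"spin": 0,"jaw": 1},{"translation": [0,0,0.7],"spin": 0,"jaw": 1},{"translation": [0,0,0.7],"spin": 0,"jaw": 0.7},{"translation": [0,0,0.7],"spin": 0,"jaw": 0.3},{"translation": [0,0,0.7],"spin": 0,"jaw": 0.3}]}}

```text
time: 9.35
tool_pos: [0.478, 0.3575, 0.0087]
tool_rot: [-3.141, -0.002, 0.018]
contact_force: [-0.0, -0.2, -0.2]
opening: 0.0727
grip_force: 0.0
```

Emit:
{"name": "send_rows", "arguments": {"targets": [{"translation": [0,0,0],"spin": 0,"jaw": 0.3},{"translation": [0,0,0],"spin": 0,"jaw": 0.3},{"translation": [0,0,0],"spin": 0,"jaw": 0.3},{"translation": [0,0,0],"spin": 0,"jaw": 0.3},{"translation": [0,0,0],"spin": 0,"jaw": 0.3}], "force": 45}}

```text
time: 9.85
tool_pos: [0.4775, 0.3571, 0.0077]
tool_rot: [3.141, 0.0, 0.018]
contact_force: [-0.0, 0.1, 1.5]
opening: 0.0444
grip_force: 45.0
```

Emit:
{"name": "send_rows", "arguments": {"targets": [{"translation": [0,0,-1],"spin": 0,"jaw": 0.3},{"translation": [0,0,-3.5],"spin": 0,"jaw": 0.3},{"translation": [0,0,-7],"spin": 0,"jaw": 0.3},{"translation": [0,0,-10],"spin": 0,"jaw": 0.3},{"translation": [0,0,-12],"spin": 0,"jaw": 0.3}]}}

```text
time: 10.35
tool_pos: [0.4781, 0.3577, 0.1308]
tool_rot: [-3.14, -0.003, 0.018]
contact_force: [0.5, 0.6, -2.1]
opening: 0.0445
grip_force: 45.0
```

Emit:
{"name": "send_rows", "arguments": {"targets": [{"translation": [0.5,3.5,0],"spin": 0,"jaw": 0.3},{"translation": [1,7.5,0],"spin": 0,"jaw": 0.3},{"translation": [1.5,11.5,0],"spin": 0,"jaw": 0.3},{"translation": [2,15.5,0],"spin": 0,"jaw": 0.3},{"translation": [2.4,19,0],"spin": 0,"jaw": 0.3}]}}

```text
time: 10.85
tool_pos: [0.505, 0.1659, 0.1283]
tool_rot: [3.141, -0.001, 0.018]
contact_force: [0.7, -0.3, -1.1]
opening: 0.045
grip_force: 45.0
```

Emit:
{"name": "send_rows", "arguments": {"targets": [{"translation": [0.4,3.5,0],"spin": -3,"jaw": 0.3},{"translation": [0.8,7,0],"spin": -6,"jaw": 0.3},{"translation": [1.2,10,0],"spin": -9,"jaw": 0.3},{"translation": [1.5,12,0],"spin": -11.1,"jaw": 0.3},{"translation": [1.5,12.2,0],"spin": -11.1,"jaw": 0.3}]}}

```text
time: 11.35
tool_pos: [0.5226, 0.0438, 0.1283]
tool_rot: [3.141, -0.001, 0.21]
contact_force: [1.2, 0.2, -0.8]
opening: 0.0443
grip_force: 45.0
```

Emit:
{"name": "send_rows", "arguments": {"targets": [{"translation": [0,0,2],"spin": 0,"jaw": 0.3},{"translation": [0,0,4],"spin": 0,"jaw": 0.3},{"translation": [0,0,5],"spin": 0,"jaw": 0.3},{"translation": [0,0,5],"spin": 0,"jaw": 0.3},{"translation": [0,0,5],"spin": 0,"jaw": 0.3}]}}

```text
time: 11.85
tool_pos: [0.5224, 0.0464, 0.0782]
tool_rot: [3.141, -0.001, 0.212]
contact_force: [0.2, 0.3, -1.4]
opening: 0.0446
grip_force: 45.0
```

Run:
```python
from h import *
s=monitor.observe(); p,d=read_camera('wrist'); cv2.imwrite('pics/w4.png',p[:,:,::-1])
print(s['time'],s['tool_pos'],np.degrees(s['tool_rot']),s['opening'],s['contact_force'])
vv,uu=np.mgrid[:420,:560]
W=cloud(cam('wrist',s),np.c_[uu.ravel(),vv.ravel()],d.ravel())
tz=s['tool_pos'][2]-.0077+.035
def r(m):
    q=W[m]; print(len(q),np.median(q[:,2]),cv2.minAreaRect(q[:,:2].astype(np.float32)*1000))
r((abs(W[:,0]-.522)<.09)&(abs(W[:,1]-.046)<.04)&(abs(W[:,2]-tz)<.008))
a=np.radians(12.15);e=(W[:,:2]-[.5513,.0525])@np.array([[np.cos(a),-np.sin(a)],[np.sin(a),np.cos(a)]])
b=(abs(W[:,2]-.0195)<.006)&(abs(e[:,1])<.09)&(e[:,0]>-.02)&(e[:,0]<.045); q=e[b]; 
for x in np.arange(-.02,.045,.01):
    k=q[(q[:,0]>x)&(q[:,0]<x+.01),1]; print(round(x,2),len(k),k.min().round(4),k.max().round(4))
f=(W[:,2]>.064)&(W[:,2]<.08)&(abs(e[:,1])<.07)&(e[:,0]>.035)&(e[:,0]<.075); print('face top z',np.median(W[f,2])); print(cv2.minAreaRect(e[f].astype(np.float32)*1000))
```

```text
11.85 [0.52242857 0.0464117  0.07823042] [ 1.79992153e+02 -3.01090863e-02  1.21605410e+01] 0.04462792651005028 [ 0.24180322  0.32637123 -1.35561157]
14744 0.10513559193106985 ((538.8465576171875, 49.78864288330078), (86.40821838378906, 75.8055648803711), 12.78064250946045)
-0.02 1306 -0.0742 0.0759
-0.01 1315 -0.0744 0.076
0.0 1425 -0.0739 0.0758
0.01 1452 -0.0742 0.0763
0.02 1966 -0.0745 0.0762
0.03 3143 -0.0738 0.0761
0.04 1484 -0.0735 0.0756
face top z 0.0710946142410752
((56.608360290527344, 1.2531852722167969), (109.61198425292969, 15.134180068969727), 89.96756744384766)
```

View pics/w4.png

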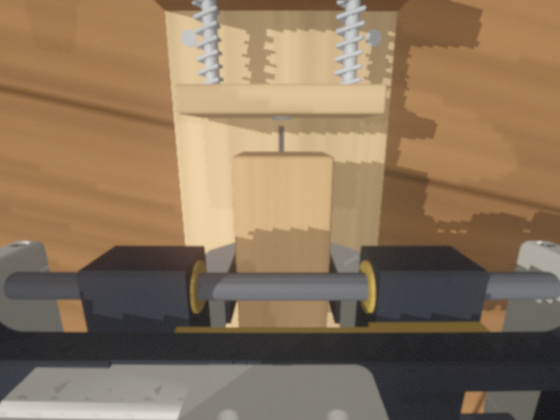

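The held rail (282,230) is square to the face (280,97) and lined up with the centre line (282,138). Depth puts the face front about 18 mm ahead and the rail about 1 mm off centre. I'll lower it to the bed.

Emit:
{"name": "send_rows", "arguments": {"targets": [{"translation": [0,-0.1,2],"spin": 0,"jaw": 0.3},{"translation": [0,-0.1,3.5],"spin": 0,"jaw": 0.3},{"translation": [0,-0.1,4.4],"spin": 0,"jaw": 0.3},{"translation": [0,-0.1,4.8],"spin": 0,"jaw": 0.3},{"translation": [0,-0.1,4.8],"spin": 0,"jaw": 0.3}]}}

```text
time: 12.4
tool_pos: [0.5221, 0.0469, 0.0298]
tool_rot: [3.141, -0.0, 0.212]
contact_force: [-0.0, 0.9, -1.4]
opening: 0.0445
grip_force: 45.0
```

Emit:
{"name": "send_rows", "arguments": {"targets": [{"translation": [0,0,0.1],"spin": 0,"jaw": 0.3},{"translation": [0,0,0.2],"spin": 0,"jaw": 0.3},{"translation": [0,0,0.3],"spin": 0,"jaw": 0.3},{"translation": [0,0,0.3],"spin": 0,"jaw": 0.3},{"translation": [0,0,0.3],"spin": 0,"jaw": 0.3}], "force": 50}}

```text
time: 12.9
tool_pos: [0.5224, 0.0469, 0.0277]
tool_rot: [3.141, -0.001, 0.212]
contact_force: [-0.6, -0.1, 4.8]
opening: 0.045
grip_force: 50.0
```

Emit:
{"name": "send_rows", "arguments": {"targets": [{"translation": [0.3,0,-0.05],"spin": 0,"jaw": 0.3},{"translation": [0.7,0,-0.05],"spin": 0,"jaw": 0.3},{"translation": [1.1,0,-0.05],"spin": 0,"jaw": 0.3},{"translation": [1.5,0,-0.05],"spin": 0,"jaw": 0.3},{"translation": [1.7,0,-0.05],"spin": 0,"jaw": 0.3}], "force": 55}}

```text
time: 13.4
tool_pos: [0.5384, 0.0505, 0.0277]
tool_rot: [3.141, 0.001, 0.212]
contact_force: [-6.1, -1.0, 9.4]
opening: 0.0446
grip_force: 55.0
```

Emit:
{"name": "send_rows", "arguments": {"targets": [{"translation": [0.2,0,0],"spin": 0,"jaw": 0.3},{"translation": [0.4,0,0],"spin": 0,"jaw": 0.3},{"translation": [0.6,0,0],"spin": 0,"jaw": 0.3},{"translation": [0.7,0,0],"spin": 0,"jaw": 0.3},{"translation": [0.7,0,0],"spin": 0,"jaw": 0.3}]}}

```text
time: 13.9
tool_pos: [0.5441, 0.0517, 0.0277]
tool_rot: [-3.142, 0.003, 0.212]
contact_force: [-8.8, -1.9, 9.9]
opening: 0.0451
grip_force: 55.0
```

Emit:
{"name": "send_rows", "arguments": {"targets": [{"translation": [0,0,-0.05],"spin": 0,"jaw": 0.3},{"translation": [0,0,-0.1],"spin": 0,"jaw": 0.3},{"translation": [0,0,-0.1],"spin": 0,"jaw": 0.3},{"translation": [0,0,-0.1],"spin": 0,"jaw": 0.3},{"translation": [0,0,-0.1],"spin": 0,"jaw": 0.3}]}}

```text
time: 14.4
tool_pos: [0.5451, 0.0519, 0.0278]
tool_rot: [-3.142, 0.001, 0.212]
contact_force: [-4.0, -1.9, -2.8]
opening: 0.0446
grip_force: 55.0
```

Emit:
{"name": "send_rows", "arguments": {"targets": [{"translation": [0.2,0,0],"spin": 0,"jaw": 0.3},{"translation": [0.4,0,0],"spin": 0,"jaw": 0.3},{"translation": [0.5,0,0],"spin": 0,"jaw": 0.3},{"translation": [0.5,0,0],"spin": 0,"jaw": 0.3},{"translation": [0.5,0,0],"spin": 0,"jaw": 0.3}]}}

```text
time: 14.9
tool_pos: [0.5494, 0.0529, 0.0278]
tool_rot: [-3.141, 0.002, 0.212]
contact_force: [-4.8, -2.3, -1.6]
opening: 0.0443
grip_force: 55.0
```

```bash
cat > m.py <<'E'
from h import *
s=monitor.observe(); p,d=read_camera('wrist'); cv2.imwrite('pics/w5.png',p[:,:,::-1])
a=np.radians(12.15);Rj=np.array([[np.cos(a),-np.sin(a)],[np.sin(a),np.cos(a)]])
print(s['time'],s['tool_pos'],np.degrees(s['tool_rot']),s['contact_force'],'along',Rj.T@s['contact_force'][:2])
print('tcp jig mm',((s['tool_pos'][:2]-[.5513,.0525])@Rj*1000))
vv,uu=np.mgrid[:420,:560]
W=cloud(cam('wrist',s),np.c_[uu.ravel(),vv.ravel()],d.ravel()); e=(W[:,:2]-[.5513,.0525])@Rj
f=(W[:,2]>.064)&(W[:,2]<.08)&(abs(e[:,1])<.07)&(e[:,0]>.035)&(e[:,0]<.1); print(cv2.minAreaRect(e[f].astype(np.float32)*1000))
q=(abs(W[:,2]-.0545)<.006)&(abs(e[:,1])<.03)&(e[:,0]>.01)&(e[:,0]<.08); print('rail',np.median(W[q,2]),cv2.minAreaRect(e[q].astype(np.float32)*1000))
E
python3 m.py
```

```text
14.9 [0.54939152 0.05286762 0.027838  ] [-1.79991636e+02  1.38967561e-01  1.21551322e+01] [-4.81147986 -2.33973846 -1.56822346] along [-5.19615128 -1.27464754]
tcp jig mm [-1.78835984  0.76106936]
((65.47187805175781, 1.5131378173828125), (14.717021942138672, 110.5321044921875), 0.03350937366485596)
rail 0.05465962280862108 ((33.292327880859375, 0.7086944580078125), (46.57257080078125, 45.256534576416016), 0.015016810968518257)
```

The face has moved 8.9 mm by depth and 9.2 mm by the arm's travel, so about 6 mm more is needed.

Emit:
{"name": "send_rows", "arguments": {"targets": [{"translation": [0.15,0,0],"spin": 0,"jaw": 0.3},{"translation": [0.3,0,0],"spin": 0,"jaw": 0.3},{"translation": [0.45,0,0],"spin": 0,"jaw": 0.3},{"translation": [0.6,0,0],"spin": 0,"jaw": 0.3},{"translation": [0.6,0,0],"spin": 0,"jaw": 0.3}]}}

```text
time: 15.45
tool_pos: [0.5538, 0.0538, 0.0279]
tool_rot: [-3.141, 0.006, 0.212]
contact_force: [-11.2, -5.3, 3.3]
opening: 0.0449
grip_force: 55.0
```

Emit:
{"name": "send_rows", "arguments": {"targets": [{"translation": [0,0,0],"spin": 0,"jaw": 0.3},{"translation": [0,0,0],"spin": 0,"jaw": 0.3},{"translation": [0,0,0],"spin": 0,"jaw": 0.3},{"translation": [0,0,0],"spin": 0,"jaw": 0.3},{"translation": [0,0,0],"spin": 0,"jaw": 0.3}]}}

```text
time: 15.95
tool_pos: [0.5538, 0.0538, 0.0278]
tool_rot: [-3.141, 0.006, 0.212]
contact_force: [-12.1, -4.2, 3.8]
opening: 0.0445
grip_force: 55.0
```

```bash
python3 m.py
```

```text
15.95 [0.55377046 0.05384691 0.02783095] [-179.97805895    0.31684941   12.16220161] [-12.13705008  -4.23883538   3.7784252 ] along [-12.75733454  -1.58937891]
tcp jig mm [2.69860442 0.79678152]
((69.89033508300781, 1.3517875671386719), (15.13338565826416, 110.21421813964844), 0.0319126658141613)
rail 0.054641954536680803 ((35.36335372924805, 0.016845703125), (59.93039321899414, 50.72238540649414), 89.9903335571289)
```

View pics/w5.png

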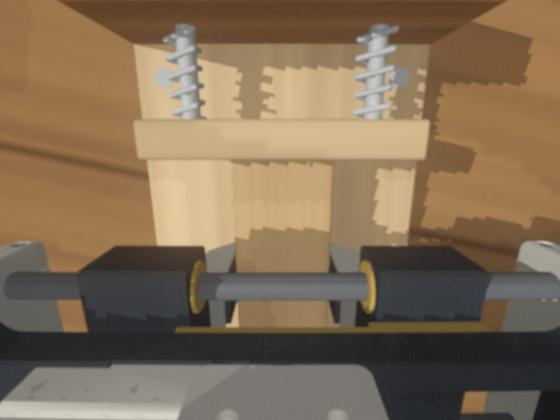

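The rail end sits squarely on the middle of the face (280,140), with the face in about 13.5 mm (about 10.8 N). One small nudge, then a check.

Emit:
{"name": "send_rows", "arguments": {"targets": [{"translation": [0.1,0,0],"spin": 0,"jaw": 0.3},{"translation": [0.2,0,0],"spin": 0,"jaw": 0.3},{"translation": [0.2,0,0],"spin": 0,"jaw": 0.3},{"translation": [0.2,0,0],"spin": 0,"jaw": 0.3},{"translation": [0.2,0,0],"spin": 0,"jaw": 0.3}]}}

```text
time: 16.5
tool_pos: [0.5551, 0.0541, 0.0278]
tool_rot: [-3.141, 0.007, 0.212]
contact_force: [-12.9, -5.3, 4.5]
opening: 0.0447
grip_force: 55.0
```

Emit:
{"name": "send_rows", "arguments": {"targets": [{"translation": [0,0,0],"spin": 0,"jaw": 0.3},{"translation": [0,0,0],"spin": 0,"jaw": 0.3},{"translation": [0,0,0],"spin": 0,"jaw": 0.3},{"translation": [0,0,0],"spin": 0,"jaw": 0.3},{"translation": [0,0,0],"spin": 0,"jaw": 0.3}]}}

```text
time: 17.0
tool_pos: [0.5552, 0.0541, 0.0279]
tool_rot: [-3.141, 0.007, 0.212]
contact_force: [-14.0, -5.8, 5.2]
opening: 0.0449
grip_force: 55.0
```

```bash
python3 m.py
```

```text
17.0 [0.55515259 0.05412555 0.02787273] [-179.97241069    0.38607931   12.16242941] [-14.00038504  -5.82354405   5.23910306] along [-14.91246711  -2.74641062]
tcp jig mm [4.1084274  0.77827735]
((71.14092254638672, 1.2810440063476562), (14.778437614440918, 109.93877410888672), 0.014152866788208485)
rail 0.05467900699553657 ((36.09329605102539, 0.025617599487304688), (52.18194580078125, 59.86296081542969), 0.0009827777976170182)
```

The face is in 14.5–15 mm, which is about 12 N, and everything is steady.

```bash
python3 -c "
from cell import job
print(job.hand_in())"
```

```text
the job is handed in; nothing more can be done
None
```

The notched rail is in the crate and let go, the plain rail is held flat against the middle of the sprung face at about 12 N (face in about 15 mm by depth and arm travel), and the job is handed in; the tape measure and square offcut were never approached.

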